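Fit a brake pad on a desktop model engine

ROBOT

A 6-joint arm with a two-finger parallel gripper is mounted at the origin on the work surface. World frame = base frame: x ahead of the robot, y to its left, z up, the work surface at z = 0. Lengths are in mm, angles in rad, forces in N, time in s.
With the tool pointing down it reaches from about 275 to 775 mm from the base axis. Payload 14.6 kg.
Tool frame: the origin (TCP) lies at the very end of the fingers, on their centre line; the grasp point (between the pads) lies robot.pinch_z behind it (robot.pinch_z is the distance from the TCP to the grasp point, in mm); z points along the fingers, y is the line along which they close (so a half turn about z gives the same grasp; the last joint's range is limited). The gripper opens to 85 mm and grips with 20 to 120 N. Pads are 22 mm wide; open, the fingers measure 114 mm over their backs; the gripper's body (76 mm by 85 mm) begins 54 mm behind the grasp point. The pads swing forward as they close: fully open they stand 13 mm farther back than shut.
Start: joints at [1.028, 0.263, -0.048, 1.259, 0, 1.415], TCP at [198.535, 486.017, 231.278] pointing down, gripper open.
Joint ranges: [-2.65, 2.65], [-0.89, 1.7], [-1.18, 1.37], [-2.13, 2.11], [-1.35, 1.29], [-3.14, 3.14]. Speed limits (rad/s): [1.89, 1.89, 2.57, 2.79, 3.14, 3.14].

INTERFACE

Orientations are given as a unit quaternion [w, x, y, z].
In Python, from bench import robot gives the robot as it stands.
- The arm moves only by the tool apply_moves, never from a script. Its arguments are lists of equal length, an entry for each row: "linear": the shift along the tool's x, y, z in units of 25 mm (1.0 is 25 mm), a list of three; "dr": the turn, a rotation vector about the tool's x, y, z in rad, a list of three. In form: {"linear": [[x, y, z], ...], "dr": [[wx, wy, wz], ...]}. A call has 1 to 12 rows; each row is the pose to reach, as a shift and turn from the pose commanded when the call began, along the tool's axes at that moment; what a row does not reach only later rows make up. A row lasts 1/12 s, in which the tool goes at most 41.7 mm and 7.16 degrees, less where a joint would pass 70% of its speed; a pose out of reach is approached as far as the arm can. A call with a gripper value outside its range is refused whole. "hand" is the opening in per cent of the stroke, from 0 (shut) to 100 (fully open), set as the call begins (left out, the last holds). The fingers move at their own pace and stop on an object; the grip force is fixed at half the most. Time passes only in rows, so rows that repeat a pose let the fingers close. It gives the time, the measured TCP pose, the force, the opening and the grip force at its end, in the units of the state.
- robot.observe(): the state, without advancing time (a new reading comes with each control period).
- robot.get_image(name): name is "scene" or "top"; returns a dict with "color" (480x640x3 uint8, red, green, blue), "depth" (480x640 float32, mm along the optical axis (not along the pixel's ray), 0 where there is no reading), "fx", "fy", "cx", "cy" (pixels), "position" and "rotation" of the camera in the world. Camera axes: x right, y down, z forward; pixel columns grow to the right and rows downward; lengths in mm; the calibration is good to about 2 mm. A picture is of the moment at which its call begins.
- robot.sign_off(): hands the job in; it is judged then, once.
The state is a dict: "t": time; "joint_positions": joint angles; "qvel": joint speeds; "joint_torque": joint torques, N m; "tool_pos": TCP position; "orientation": TCP orientation; "wrist_force": force on the tool from outside, world axes, zero at the start; "moment": the same for the moment, N m; "grip_width": finger opening in mm; "finger_force": force on a finger pad.
Only numpy, scipy, OpenCV 4.12 (cv2) and the standard library are available. Lean on these libraries where they do the work, as an engineer would, in place of code of your own. Each camera call takes 0.05 s, during which the arm holds its last target. There are 200 camera calls.

TASK

Take the brake pad that has ears out of the wooden rack and, with its dark lining towards the flywheel, slide its ears gently down into the two spring-clip slots of the brake bracket on the model engine until it is fully home, flat on the bracket's floor, without pushing the clips out of shape. Then let go and swing the steel keeper arm all the way round over the top of the pad to lock it in. Do not force anything, and leave the plain pad and the other things on the desk where they are.

Things in the scene. Friction and masses are not known exactly. Their poses are not given: they have to be found in the camera images.
- pad_center (a point): Centre, half-way up, of the brake pad to fit: an upright steel plate 60 mm wide (its x) x 8 thick (its y) x 54 high, with two ears 8 thick sticking out 10 to either side (80 over the ears) and a dark lining on its +y face. Grip it above the lining across its thickness, fingers centred on the width. About 160 g (varies). Its z is up.
- pad_foot (a point): Middle of the pad's lower edge, 27 mm below its centre, same axes. The ears reach from 6 to 22 above this edge. The pad starts standing in one of the rack's two pockets, this edge 6 above the desk.
- pad_lining (a point): Middle of the lining's face, 9 mm towards the pad's +y from the plate's mid-plane, 13 above the lower edge, same axes. The lining is 46 x 5 x 18, from 4 to 22 above the lower edge; above 22 both faces are bare steel.
- plain_pad_center (a point): Centre of a plain pad without ears (60 x 8 x 54 mm, same lining), standing in the rack's other pocket; not to be used.
- rack: Fixed wooden rack 220 mm (x) x 50 (y) x 20 high, origin under its centre. Two pockets, centres 55 either side of the middle along x, 16 wide in y, floor 6 and rim 20 above the desk; the pads stand loosely in them, axes as the rack's. Rack and bracket differ in yaw by at most 0.6 rad, so the lining already looks to the flywheel's side.
- bracket_seat (a point): Nominal centre of the brake bracket's floor (30 to 36 mm above the desk). x runs from slot to slot, y to the flywheel (face 95 mm away, radius 40), z up. The bracket is clamped on rails along y anywhere within 7.5 mm either side of this point, which the reading does not show: find it by feel. A pad that is home stands on this floor, squared to these axes, pad_foot at the bracket's middle in x.
- slot_mouth (a point): Nominal top of the slot in the far (+x) post, 37 mm from bracket_seat in x, 49 above the floor (shifted with the bracket along y); the other slot mirrors it. Posts span 32.5 to 50 mm either side in x, free between them for fingers in front and behind. Slots open upward and inward, bottoms 41.5 mm from the middle in x. Mouths guide ears up to 10 mm off in y and 5 in x.
- clip_face (a point): Nominal face of the far slot's rear clip: 2.5 mm to +y of the slot's mid-plane when free, from 4 to 24 above the floor; from there it flares to 14.5 mm at the top. The front clip mirrors it. Ears on the mid-plane are squeezed evenly, no net side force; about 5 N per mm off it. Drag on the way down is 3 to 18 N (varies); the pad does not drop home; the push rises sharply at the floor.
- clip_rear (a joint): How far (m) the spring-steel clips on the flywheel side of both slots (one sprung piece) are pushed back to +y: 0 free, 0.0015 with the pad central. Stiffness 2.5 N per mm after 2.5 N. More than 0.0027 overbends the clip: give way sideways when the side force reaches 4 or 5 N.
- clip_front (a joint): The same for the clips on the side away from the flywheel, pushed back to -y: 0 free, 0.0015 with the pad central; over 0.0027 is overbent.
- keeper (a joint): Angle of the keeper, a flat steel arm (24 mm wide, 6 thick, underside 56.5 above the bracket's floor: it only passes over a pad that is home). Starts open, -0.35 to 0.15; at 0 it points to the bracket's -y, away from the flywheel; grows counter-clockwise seen from above; at pi/2 (stop at 1.6) it lies over the pad along +x. Light friction (about 1.5 N at the pin); stays where left.
- keeper_pivot (a point): Top of the keeper arm on its upright pivot axis, 60 mm from bracket_seat towards its -x, 62.5 above the bracket's floor. Fixed on the base plate, it does not shift with the bracket. The pad's top is 54 above the floor when home.
- keeper_pin (a point): Centre of the keeper's upright finger pin (10 mm diameter, 26 tall, on the arm's top; this point is 13 above the arm's top), 42 from the pivot axis. Push or pinch it from above and follow its arc.
- oil_bottle: Small amber oil bottle (36 mm diameter, 85 tall), bystander; origin under its centre.
- pulley: Small aluminium pulley (44 mm diameter, 18 tall) lying flat, bystander; origin under its centre.
- screwdriver: Screwdriver lying on the desk (160 mm long), bystander; origin under it.
- marker: Blue marker lying on the desk (120 mm long, 14 thick), bystander; origin under its middle.
- rig: The whole model engine, fixed on its aluminium base plate; origin under the middle of the plate, axes as bracket_seat's, which lies 65 mm towards -y and 24 up. Base plate 150 x 240 x 12 mm on screw feet. A push or squeeze of over about 30 N on a pad in the bracket is forcing it (55 N summed over all its contacts there is too much).
- pad: The eared pad's body; origin at pad_foot.

How it is judged:
By the outcome, as a careful person would: the job done as asked, in the order asked, and still so for the second after the job is handed in, with the robot touching nothing.
It also fails if it takes over 72 s, if anything falls off the work surface, if the arm or the gripper's body presses on something with over 40 N, if the wrist force passes 120 N, or if a joint passes its speed limit or range.

## Working session

There is one attempt and no reset: what is moved stays moved. The work goes in short steps, Python scripts to look and compute and a tool call to move; the robot and the scene stay as the last step left them, time stands still between calls to the robot, and variables do not carry over. Pictures are saved under pics/ and viewed, at most 10 in all, crops included, and the job is handed in when it is done.

Besides the shell and the picture viewer there is one more tool, called after "Request:" by a JSON object that holds its "api" and its "payload", one argument or row to a line. apply_moves: Moves the arm, as the interface text tells. Its arguments: {"type":"object","properties":{"linear":{"type":"array","items":{"type":"array","items":{"type":"number"}}},"dr":{"type":"array","items":{"type":"array","items":{"type":"number"}}},"hand":{"type":"number"}},"required":["linear","dr"]}

```bash
mkdir -p pics; ls
python3 - <<'E'
from bench import robot
import cv2,numpy as np
print(robot.observe(), robot.pinch_z)
for n in("scene","top"):
    d=robot.get_image(n); cv2.imwrite(f"pics/{n}0.png",d["color"][:,:,::-1]); np.savez(f"{n}0.npz",**d)
    print(n,d["fx"],d["fy"],d["cx"],d["cy"],d["position"],np.round(d["rotation"],4).tolist())
E
```

```text
pics
{'t': 0.0, 'joint_positions': array([ 1.02771140e+00,  2.63551164e-01, -4.89463763e-02,  1.25940810e+00,
        1.57390232e-05,  1.41546711e+00]), 'qvel': array([-0.00241766, -0.00101482, -0.00067466,  0.00036623, -0.00035962,
        0.00084288]), 'joint_torque': array([-3.95031326e-03, -6.37615800e+01,  3.84558928e+01,  1.40622474e-02,
       -4.64762343e-04, -1.19779864e-05]), 'tool_pos': array([198.37682125, 485.77499705, 230.80699945]), 'orientation': array([-1.97171378e-04,  1.92665511e-01,  9.81264334e-01, -5.18485978e-04]), 'wrist_force': array([-0.23845623,  0.13676238,  0.24479151]), 'moment': array([-0.00389907,  0.00494264,  0.0608909 ]), 'finger_force': 0.0, 'grip_width': 85.32980979834839} 18.700000000000003
scene 591.4668237380018 591.4668237380018 327.18109484747157 246.0848706057418 [1015.41883617  471.03861844  967.39353407] [-0.115, 0.3243, 0.8797, -0.3283]
top 476.89558601188537 476.89558601188537 318.6533564682914 235.18964275970433 [465.13398152 -93.244604   934.20836499] [0.0483, -0.7054, 0.7058, -0.0433]
```

View pics/top0.png

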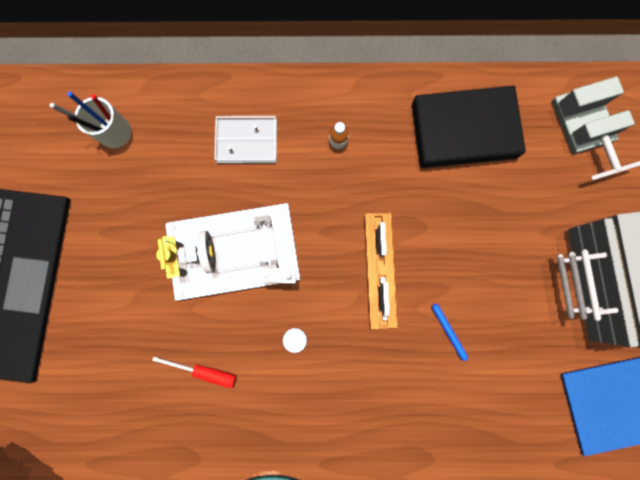

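View pics/scene0.png

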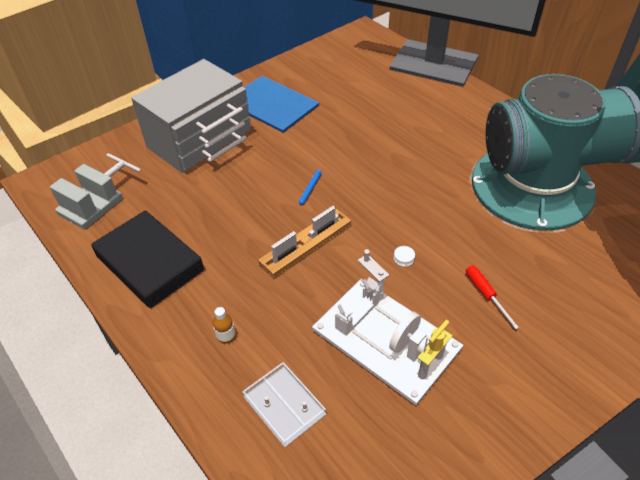

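```bash
cat > h.py <<'E'
import numpy as np,cv2
from scipy.spatial.transform import Rotation as R
from bench import robot
def load(n): 
    d=np.load(n); return {k:d[k] for k in d.files}
def rot(d):
    q=np.array(d["rotation"]); return R.from_quat([q[1],q[2],q[3],q[0]]).as_matrix()
def ray(d,uv):
    uv=np.atleast_2d(uv).astype(float)
    c=np.c_[(uv[:,0]-d["cx"])/d["fx"],(uv[:,1]-d["cy"])/d["fy"],np.ones(len(uv))]
    return c@rot(d).T
def onz(d,uv,z):
    r=ray(d,uv); p=d["position"]; return p+r*((z-p[2])/r[:,2])[:,None]
def cloud(d):
    v,u=np.mgrid[0:480,0:640]; r=ray(d,np.c_[u.ravel(),v.ravel()])
    P=d["position"]+r*d["depth"].reshape(-1,1).astype(float); P[d["depth"].ravel()==0]=np.nan
    return P.reshape(480,640,3)
def proj(d,P):
    c=(np.atleast_2d(P)-d["position"])@rot(d); return np.c_[d["fx"]*c[:,0]/c[:,2]+d["cx"],d["fy"]*c[:,1]/c[:,2]+d["cy"]]
E
python3 - <<'E'
from h import *
t=load("top0.npz");s=load("scene0.npz")
C=cloud(t);hsv=cv2.cvtColor(t["color"],cv2.COLOR_RGB2HSV)
print("desk z",np.nanmedian(C[340:380,330:400,2]))
# rack
def rect(m,z,n):
    m=cv2.morphologyEx(m.astype(np.uint8),cv2.MORPH_CLOSE,np.ones((9,9)))
    k,l,st,c=cv2.connectedComponentsWithStats(m); i=1+np.argmax(st[1:,4])
    cs,_=cv2.findContours((l==i).astype(np.uint8),0,2); P=onz(t,max(cs,key=len)[:,0],z)[:,:2]
    r=cv2.minAreaRect(P.astype(np.float32)); print(n,r); return r
m=np.zeros((480,640),bool); m[205:335,360:405]=1
print("rackpix",t["color"][322,380],t["color"][220,372],"desk",t["color"][340,340])
v=hsv[...,2];sat=hsv[...,1]
rect(m&(C[...,2]>12),20,"rack depth")
rect(m&(t["color"][...,0]>200)&(t["color"][...,1]>110),20,"rack color")
m=np.zeros((480,640),bool); m[200:305,160:305]=1
pz=C[240:262,225:255,2]; print("plate z",np.nanmedian(pz),np.nanpercentile(C[215:225,180:280,2],[10,50,90]))
rect(m&(v>150)&(sat<60),22,"plate")
def crop(d,x,y,w,h,f,n): cv2.imwrite(n,cv2.resize(d["color"][y:y+h,x:x+w,::-1],None,fx=f,fy=f,interpolation=cv2.INTER_CUBIC))
crop(s,250,195,230,210,3,"pics/c1.png"); crop(t,150,195,260,150,3,"pics/c2.png")
E
```

```text
desk z 0.19257915861248875
rackpix [250 184  97] [249 182  96] desk [178  97  55]
rack depth ((517.3001098632812, -204.36065673828125), (219.62303161621094, 50.7585334777832), 2.0548183917999268)
rack color ((517.5970458984375, -196.61192321777344), (223.1376495361328, 69.80120849609375), 2.0493485927581787)
plate z 20.921077353193596 [ 1.15028418 20.98686326 70.51026684]
plate ((551.6912841796875, 80.25081634521484), (156.17776489257812, 241.9171142578125), 9.278900146484375)
```

View pics/c1.png

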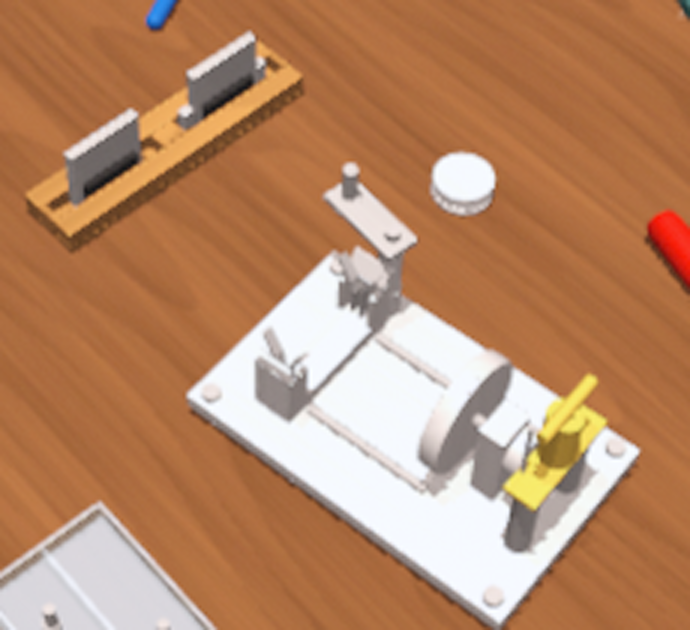

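View pics/c2.png

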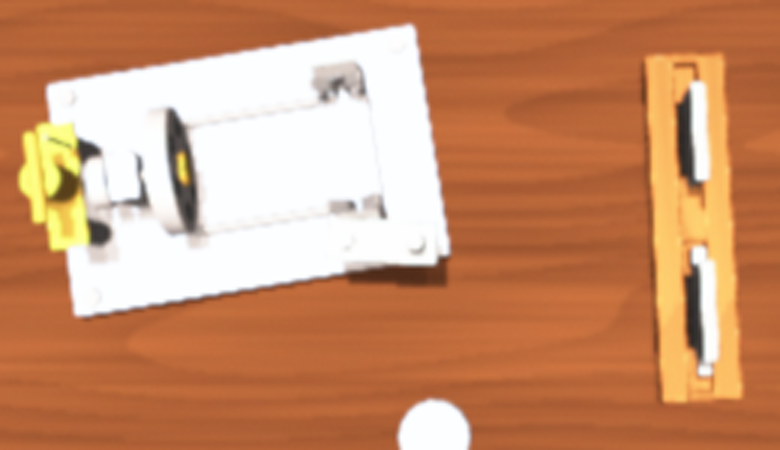

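Run:
```python
from h import *
t=load("top0.npz");s=load("scene0.npz")
for n,d in (("top",t),("scene",s)):
    C=cloud(d).reshape(-1,3); C=C[~np.isnan(C[:,0])]
    print("==",n,"desk",np.median(C[(abs(C[:,0]-400)<30)&(abs(C[:,1]-20)<60)][:,2]))
    a=np.deg2rad(2.05);c0=np.array([517.3,-204.4])
    def loc(c0,a): 
        M=np.array([[np.cos(a),np.sin(a)],[-np.sin(a),np.cos(a)]]); return (C[:,:2]-c0)@M.T
    q=loc(c0,a)
    for sx in(-55,55):
        k=(abs(q[:,0]-sx)<45)&(abs(q[:,1])<20)&(C[:,2]>53)
        P=q[k]; z=C[k,2]; print("pad",sx,k.sum(),"x",np.percentile(P[:,0],[1,50,99]),"y",np.percentile(P[:,1],[2,10,50,90,98]),"z",np.percentile(z,[10,50,90,98]))
        f=np.polyfit(P[:,0],P[:,1],1); print(" slope",f)
    k=(abs(q[:,0])<125)&(abs(q[:,1])<40)&(C[:,2]>13)&(C[:,2]<25); print("rackpts",cv2.minAreaRect(q[k].astype(np.float32)),np.median(C[k,2]))
    a=np.deg2rad(9.28);c0=np.array([552,80]);q=loc(c0,a)
    k=(abs(q[:,0])<100)&(abs(q[:,1])<135)&(C[:,2]>14)&(C[:,2]<26)
    print("plate",cv2.minAreaRect(q[k].astype(np.float32)),"z",np.median(C[k,2]))
    k=(abs(q[:,0])<70)&(abs(q[:,1]+65)<30)&(C[:,2]>26)
    for lo,hi in((26,45),(45,65),(65,78),(78,90),(90,125)):
        kk=(abs(q[:,0])<100)&(abs(q[:,1]+75)<60)&(C[:,2]>lo)&(C[:,2]<hi)
        for sg in(1,-1):
            k2=kk&(q[:,0]*sg>0)
            if k2.sum()>4: print(lo,hi,sg,k2.sum(),"x",np.percentile(q[k2,0],[2,50,98]).round(1),"y",np.percentile(q[k2,1],[2,50,98]).round(1),"z",np.median(C[k2,2]))
```

```text
== top desk 0.2786060261565808
pad -55 166 x [-83.98587773 -53.57862587 -24.5599874 ] y [-6.27361064 -5.73659166 -2.16285934  1.1348313   1.42653078] z [56.5788168  59.73445669 61.88952192 63.57618957]
 slope [-0.00383039 -2.41499477]
pad 55 157 x [26.59898643 56.14349588 84.29540249] y [-6.76745493 -6.15464189 -2.62505938  0.87987094  1.12921729] z [56.51339775 59.5775728  62.07032347 62.93447592]
 slope [-0.00315504 -2.37033745]
rackpts ((0.13482666015625, -0.4970264434814453), (50.70103454589844, 219.79135131835938), 89.94544219970703) 20.05216530853005
plate ((1.4854660034179688, 0.8211517333984375), (150.2344512939453, 239.97560119628906), 0.10801143199205399) z 20.870422922298644
26 45 1 368 x [ 0.8 23.5 59.3] y [-95.9 -68.  -21.7] z 32.54866402481542
26 45 -1 288 x [-36.7 -18.9  -1.1] y [-83.7 -67.3 -19.2] z 32.38457749615367
45 65 1 48 x [33.8 37.6 48.9] y [-83.7 -69.1 -56.5] z 58.15164906210583
45 65 -1 26 x [-46.3 -38.3 -31.9] y [-83.9 -70.8 -56.9] z 60.36908298696977
65 78 1 118 x [34.8 45.7 52.4] y [-82.7 -69.6 -56.7] z 72.73159577631964
65 78 -1 78 x [-48.  -40.6 -32.1] 
[... 950 characters left out ...]
z 19.925522738548352
26 45 1 301 x [ 1.  27.5 54.3] y [-81.4 -61.  -20.2] z 31.58427667536921
26 45 -1 347 x [-58.2 -25.5  -0.9] y [-81.1 -63.6 -25.5] z 31.836133353730133
45 65 1 157 x [36.3 51.3 54.4] y [-81.3 -64.8 -53.5] z 58.17332072891418
45 65 -1 152 x [-57.3 -35.6 -28.1] y [-80.7 -63.1 -53.3] z 56.42144687309167
65 78 1 56 x [36.3 44.  54.2] y [-81.1 -73.6 -53.2] z 72.8421092392474
65 78 -1 142 x [-56.7 -42.5 -29.7] y [-80.7 -67.  -53.9] z 72.3846463517408
78 90 1 27 x [37.2 43.8 54.9] y [-82.7 -75.4 -52. ] z 79.41326664678502
78 90 -1 42 x [-62.8 -46.1 -29.9] y [-101.5  -64.7  -50.9] z 80.85451211569296
90 125 -1 395 x [-73.6 -60.1 -45.1] y [-112.   -83.2  -51.9] z 94.52303006936313
```

```bash
cat >> h.py <<'E'
def delta(pos,yaw_y,yaw_only=False):
    """units/dr from measured pose to TCP pos with tool pointing down and tool y at yaw_y deg (world), mod 180"""
    o=robot.observe(); q=o["orientation"]; M=R.from_quat([q[1],q[2],q[3],q[0]])
    best=None
    for k in(0,180):
        a=np.deg2rad(yaw_y+k); y=np.array([np.cos(a),np.sin(a),0]); z=np.array([0,0,-1.]); T=R.from_matrix(np.c_[np.cross(y,z),y,z])
        v=(M.inv()*T).as_rotvec()
        if best is None or np.linalg.norm(v)<np.linalg.norm(best): best=v
    print("pos",o["tool_pos"].round(2),"F",o["wrist_force"].round(2),"lin",(M.inv().apply(np.array(pos)-o["tool_pos"])/25).round(3),"dr",best.round(4))
E
python3 -c "
from h import *
delta([463.2,-207.2,110],92.05)"
```

```text
pos [198.43 485.81 230.88] F [-0.16  0.65  0.19] lin [-20.288 -21.652   4.852] dr [-9.000e-04 -3.000e-04 -4.236e-01]
```

Request:
{"api": "apply_moves", "payload": {
  "linear": [
    [-20.29,-21.65,2.0],
    [-20.29,-21.65,2.0],
    [-20.29,-21.65,2.0],
    [-20.29,-21.65,2.0],
    [-20.29,-21.65,2.0],
    [-20.29,-21.65,2.0],
    [-20.29,-21.65,2.0],
    [-20.29,-21.65,2.0],
    [-20.29,-21.65,2.0],
    [-20.29,-21.65,2.0],
    [-20.29,-21.65,2.0],
    [-20.29,-21.65,2.0]
  ],
  "dr": [
    [0,0,-0.424],
    [0,0,-0.424],
    [0,0,-0.424],
    [0,0,-0.424],
    [0,0,-0.424],
    [0,0,-0.424],
    [0,0,-0.424],
    [0,0,-0.424],
    [0,0,-0.424],
    [0,0,-0.424],
    [0,0,-0.424],
    [0,0,-0.424]
  ],
  "hand": 100
}}

```text
t: 1.1
tool_pos: [371.1, 33.8, 198.8]
orientation: [0.0, -0.018, 1.0, 0.0]
wrist_force: [1.6, 1.7, 1.3]
grip_width: 85.3
finger_force: 0.0
```

```bash
python3 -c "
from h import *
delta([463.2,-207.2,110],92.05);print(robot.observe()['joint_positions'])"
```

```text
pos [371.14  33.83 198.77] F [1.59 1.74 1.26] lin [-3.33  -9.768  3.551] dr [0.     0.0003 0.0005]
[-1.28805645e-01  1.61641126e-02 -4.40330396e-01  1.11400541e+00
  8.18938316e-05 -1.65040211e-01]
```

Request:
{"api": "apply_moves", "payload": {
  "linear": [
    [-3.33,-9.77,3.5],
    [-3.33,-9.77,3.5],
    [-3.33,-9.77,3.5],
    [-3.33,-9.77,3.5],
    [-3.33,-9.77,3.5],
    [-3.33,-9.77,3.5],
    [-3.33,-9.77,3.5],
    [-3.33,-9.77,3.5],
    [-3.33,-9.77,3.5],
    [-3.33,-9.77,3.5],
    [-3.33,-9.77,3.5],
    [-3.33,-9.77,3.5]
  ],
  "dr": [
    [0,0,0],
    [0,0,0],
    [0,0,0],
    [0,0,0],
    [0,0,0],
    [0,0,0],
    [0,0,0],
    [0,0,0],
    [0,0,0],
    [0,0,0],
    [0,0,0],
    [0,0,0]
  ]
}}

```text
t: 2.1
tool_pos: [463.1, -204.4, 111.9]
orientation: [0.0, -0.019, 1.0, -0.0]
wrist_force: [-0.3, 0.3, -0.1]
grip_width: 85.5
finger_force: 0.0
```

```bash
python3 -c "
from h import *
delta([463.2,-207.2,31],92.05)
d=robot.get_image('scene');cv2.imwrite('pics/s1.png',cv2.resize(d['color'][130:330,230:430,::-1],None,fx=3,fy=3))"
```

```text
pos [ 463.11 -204.37  111.87] F [-0.3   0.33 -0.11] lin [ 2.000e-03 -1.120e-01  3.235e+00] dr [-0.0003  0.0005  0.0015]
```

View pics/s1.png

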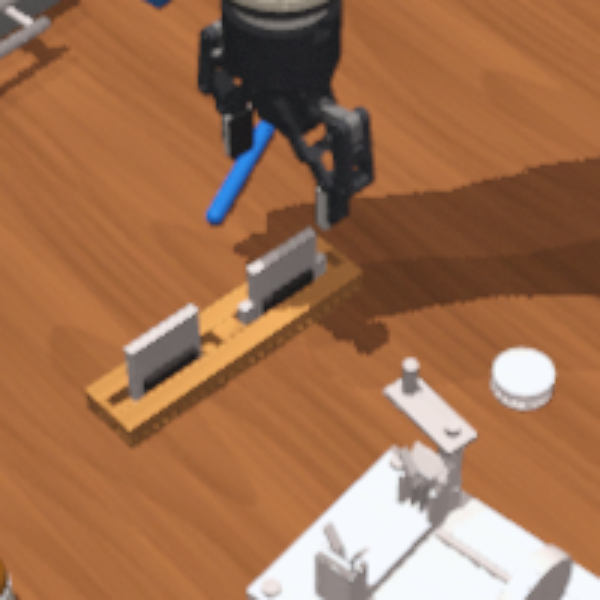

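Request:
{"api": "apply_moves", "payload": {
  "linear": [
    [0,0,0],
    [0,0,0],
    [0,0,0.7],
    [0,0,1.4],
    [0,0,2.0],
    [0,0,2.5],
    [0,0,2.9],
    [0,0,2.9],
    [0,0,2.9]
  ],
  "dr": [
    [0,0,0],
    [0,0,0],
    [0,0,0],
    [0,0,0],
    [0,0,0],
    [0,0,0],
    [0,0,0],
    [0,0,0],
    [0,0,0]
  ]
}}

```text
t: 2.9
tool_pos: [463.0, -205.0, 38.9]
orientation: [-0.0, -0.018, 1.0, 0.0]
wrist_force: [-0.5, -1.1, 0.1]
grip_width: 85.6
finger_force: 0.0
```

```bash
python3 -c "
from h import *
delta([463.2,-207.2,31],92.05)"
```

```text
pos [ 463.02 -205.01   38.86] F [-0.48 -1.11  0.12] lin [-0.004 -0.088  0.314] dr [ 0.0004 -0.0006  0.0006]
```

Request:
{"api": "apply_moves", "payload": {
  "linear": [
    [0,-0.09,0.15],
    [0,-0.09,0.31],
    [0,-0.09,0.31],
    [0,-0.09,0.31],
    [0,-0.09,0.31],
    [0,-0.09,0.31],
    [0,-0.09,0.31],
    [0,-0.09,0.31],
    [0,-0.09,0.31],
    [0,-0.09,0.31],
    [0,-0.09,0.31],
    [0,-0.09,0.31]
  ],
  "dr": [
    [0,0,0],
    [0,0,0],
    [0,0,0],
    [0,0,0],
    [0,0,0],
    [0,0,0],
    [0,0,0],
    [0,0,0],
    [0,0,0],
    [0,0,0],
    [0,0,0],
    [0,0,0]
  ],
  "hand": 15
}}

```text
t: 3.9
tool_pos: [463.3, -207.5, 31.1]
orientation: [0.0, -0.018, 1.0, -0.0]
wrist_force: [-1.1, 0.2, 0.4]
grip_width: 12.9
finger_force: 0.0
```

Request:
{"api": "apply_moves", "payload": {
  "linear": [
    [0,0,0],
    [0,0,0],
    [0,0,0],
    [0,0,0],
    [0,0,0],
    [0,0,0],
    [0,0,0],
    [0,0,0],
    [0,0,0],
    [0,0,0]
  ],
  "dr": [
    [0,0,0],
    [0,0,0],
    [0,0,0],
    [0,0,0],
    [0,0,0],
    [0,0,0],
    [0,0,0],
    [0,0,0],
    [0,0,0],
    [0,0,0]
  ],
  "hand": 0
}}

```text
t: 4.73
tool_pos: [463.3, -207.5, 31.2]
orientation: [0.0, -0.018, 1.0, -0.0]
wrist_force: [-0.7, 0.3, 2.4]
grip_width: 6.9
finger_force: 59.5
```

```bash
python3 -c "
from h import *
delta([463.2,-207.2,31],92.05)"
```

```text
pos [ 463.3  -207.5    31.15] F [-0.68  0.32  2.36] lin [0.003 0.012 0.006] dr [-0.0001  0.0001  0.0005]
```

Request:
{"api": "apply_moves", "payload": {
  "linear": [
    [0,0,-0.3],
    [0,0,-0.8],
    [0,0,-1.6],
    [0,0,-2.6],
    [0,0,-3.8],
    [0,0,-5.0],
    [0,0,-5.4],
    [0,0,-5.4],
    [0,0,-5.4],
    [0,0,-5.4]
  ],
  "dr": [
    [0,0,0],
    [0,0,0],
    [0,0,0],
    [0,0,0],
    [0,0,0],
    [0,0,0],
    [0,0,0],
    [0,0,0],
    [0,0,0],
    [0,0,0]
  ]
}}

```text
t: 5.57
tool_pos: [462.7, -207.1, 165.0]
orientation: [-0.001, -0.018, 1.0, 0.001]
wrist_force: [-0.4, 0.0, -1.8]
grip_width: 7.1
finger_force: 59.2
```

```bash
python3 -c "
from h import *
print(robot.observe()['grip_width'],robot.observe()['finger_force'])
delta([565.4,13.1,160],99.3)"
```

```text
7.14668709885374 59.205681681632996
pos [ 462.7  -207.1   165.04] F [-0.43  0.01 -1.79] lin [-4.424  8.653  0.205] dr [ 0.0012 -0.0013 -0.1261]
```

Request:
{"api": "apply_moves", "payload": {
  "linear": [
    [-0.2,0.4,0],
    [-0.6,1.2,0],
    [-1.1,2.2,0],
    [-1.7,3.3,0],
    [-2.3,4.5,0],
    [-2.9,5.7,0],
    [-3.4,6.7,0],
    [-3.9,7.6,0],
    [-4.2,8.2,0],
    [-4.4,8.55,0],
    [-4.42,8.65,0],
    [-4.42,8.65,0]
  ],
  "dr": [
    [0,0,-0.01],
    [0,0,-0.02],
    [0,0,-0.04],
    [0,0,-0.06],
    [0,0,-0.08],
    [0,0,-0.1],
    [0,0,-0.11],
    [0,0,-0.12],
    [0,0,-0.126],
    [0,0,-0.126],
    [0,0,-0.126],
    [0,0,-0.126]
  ]
}}

```text
t: 6.57
tool_pos: [565.5, 13.0, 165.4]
orientation: [-0.001, -0.081, 0.997, 0.0]
wrist_force: [0.3, 0.2, -2.1]
grip_width: 7.3
finger_force: 59.1
```

Request:
{"api": "apply_moves", "payload": {
  "linear": [
    [0,0,0],
    [0,0,0],
    [0,0,0],
    [0,0,0]
  ],
  "dr": [
    [0,0,0],
    [0,0,0],
    [0,0,0],
    [0,0,0]
  ]
}}

```text
t: 6.9
tool_pos: [565.7, 11.9, 166.2]
orientation: [0.0, -0.081, 0.997, -0.0]
wrist_force: [-0.8, 0.5, -1.8]
grip_width: 6.7
finger_force: 59.1
```

```bash
python3 -c "
from h import *
delta([565.4,13.1,112],99.3)
o=robot.observe();print(o['wrist_force'],o['moment'])
t=robot.get_image('top');s=robot.get_image('scene')
np.savez('top1.npz',**t);np.savez('scene1.npz',**s)
a=np.deg2rad(9.3);M=np.array([[np.cos(a),np.sin(a)],[-np.sin(a),np.cos(a)]])
C=cloud(s).reshape(-1,3);q=(C[:,:2]-o['tool_pos'][:2])@M.T
zf=o['tool_pos'][2]-25.15
for lo,hi in((-1,5),(6,22),(24,50)):
  k=(abs(q[:,0])<48)&(abs(q[:,1])<16)&(C[:,2]>zf+lo)&(C[:,2]<zf+hi)
  print(lo,hi,k.sum(),np.percentile(q[k,0],[1,50,99]),np.percentile(q[k,1],[5,50,95]))
im=np.hstack([cv2.resize(s['color'][180:400,280:480,::-1],None,fx=2,fy=2),cv2.resize(t['color'][190:410,140:330,::-1],None,fx=2,fy=2)])
cv2.imwrite('pics/h1.png',im)"
```

```text
pos [565.69  11.94 166.17] F [-0.75  0.53 -1.85] lin [0.004 0.048 2.167] dr [-0.0001  0.     -0.0011]
[-0.75238337  0.52928449 -1.84689632] [ 0.01497521 -0.0316429   0.02748109]
-1 5 20 [-16.19758354  10.33958284  30.85510865] [ 4.77038787  9.53571968 10.58162871]
6 22 171 [-21.36472595  21.16684718  41.92973152] [-0.52334011  7.91880926 11.25901496]
24 50 175 [ 5.70785375 16.63601581 32.21184779] [-12.70870528   5.30345261  13.86165288]
```

View pics/h1.png

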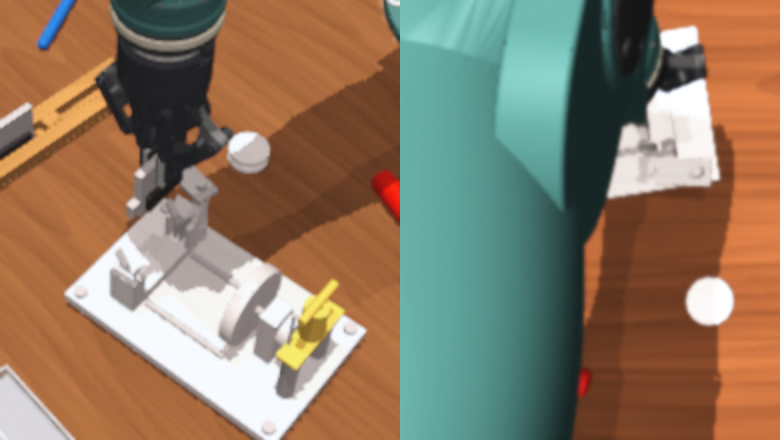

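Request:
{"api": "apply_moves", "payload": {
  "linear": [
    [0.02,0.05,0.4],
    [0.02,0.05,1.0],
    [0.02,0.05,1.6],
    [0.02,0.05,2.2],
    [0.02,0.05,2.7],
    [0.02,0.05,3.0],
    [0.02,0.05,3.2],
    [0.02,0.05,3.28],
    [0.02,0.05,3.28],
    [0.02,0.05,3.28],
    [0.02,0.05,3.28],
    [0.02,0.05,3.28]
  ],
  "dr": [
    [0,0,0],
    [0,0,0],
    [0,0,0],
    [0,0,0],
    [0,0,0],
    [0,0,0],
    [0,0,0],
    [0,0,0],
    [0,0,0],
    [0,0,0],
    [0,0,0],
    [0,0,0]
  ]
}}

```text
t: 8.0
tool_pos: [565.4, 13.6, 84.5]
orientation: [0.0, -0.081, 0.997, -0.0]
wrist_force: [1.0, -3.8, -1.3]
grip_width: 7.2
finger_force: 59.0
```

```bash
cat > st.py <<'E'
from h import *
o=robot.observe();q=o["orientation"];M=R.from_quat([q[1],q[2],q[3],q[0]])
print("t",round(o["t"],2),"pos",o["tool_pos"].round(2),"Ftool",M.inv().apply(o["wrist_force"]).round(2),"Mtool",M.inv().apply(o["moment"]).round(3),o["grip_width"].round(2))
E
python3 st.py; python3 -c "
from h import *
delta([565.4,13.1,78],99.3)"
```

```text
pos [565.44  13.58  84.5 ] F [ 0.98 -3.82 -1.26] lin [ 0.005 -0.018  0.26 ] dr [-0.0005  0.0006 -0.0003]Traceback (most recent call last):
  File "st.py", line 3, in <module>
    print("t",round(o["t"],2),"pos",o["tool_pos"].round(2),"Ftool",M.inv().apply(o["wrist_force"]).round(2),"Mtool",M.inv().apply(o["moment"]).round(3),o["grip_width"].round(2))
                                                                                                                                                        ^^^^^^^^^^^^^^^^^^^^^
AttributeError: 'float' object has no attribute 'round'
```

Request:
{"api": "apply_moves", "payload": {
  "linear": [
    [0,-0.05,0],
    [0,-0.09,0],
    [0,-0.09,0],
    [0,-0.09,0.04],
    [0,-0.09,0.08],
    [0,-0.09,0.08],
    [0,-0.09,0.08]
  ],
  "dr": [
    [0,0,0],
    [0,0,0],
    [0,0,0],
    [0,0,0],
    [0,0,0],
    [0,0,0],
    [0,0,0]
  ]
}}

```text
t: 8.58
tool_pos: [565.4, 11.7, 82.0]
orientation: [-0.0, -0.081, 0.997, 0.0]
wrist_force: [0.3, 0.3, -2.1]
grip_width: 7.0
finger_force: 59.1
```

```bash
sed -i 's/o\["grip_width"\].round(2)/round(o["grip_width"],2)/' st.py; python3 st.py
```

```text
t 8.58 pos [565.4   11.66  81.96] Ftool [-0.36  0.2   2.08] Mtool [-0.059 -0.046  0.009] 7.03
```

Request:
{"api": "apply_moves", "payload": {
  "linear": [
    [0,-0.02,0.0],
    [0,-0.02,0.04],
    [0,-0.02,0.08],
    [0,-0.02,0.08],
    [0,-0.02,0.08],
    [0,-0.02,0.08]
  ],
  "dr": [
    [0,0,0],
    [0,0,0],
    [0,0,0],
    [0,0,0],
    [0,0,0],
    [0,0,0]
  ]
}}

```text
t: 9.08
tool_pos: [565.6, 11.2, 80.1]
orientation: [0.0, -0.081, 0.997, 0.0]
wrist_force: [-0.2, 4.5, -0.4]
grip_width: 7.1
finger_force: 59.3
```

```bash
python3 st.py
```

```text
t 9.08 pos [565.64  11.23  80.07] Ftool [-0.52  4.47  0.44] Mtool [-0.846 -0.137 -0.01 ] 7.09
```

Request:
{"api": "apply_moves", "payload": {
  "linear": [
    [0,0.02,0.0],
    [0,0.02,0.0],
    [0,0.02,0.02],
    [0,0.02,0.04],
    [0,0.02,0.04],
    [0,0.02,0.04]
  ],
  "dr": [
    [0,0,0],
    [0,0,0],
    [0,0,0],
    [0,0,0],
    [0,0,0],
    [0,0,0]
  ]
}}

```text
t: 9.58
tool_pos: [565.7, 11.4, 79.2]
orientation: [0.0, -0.081, 0.997, -0.0]
wrist_force: [-0.2, 1.3, 2.7]
grip_width: 7.0
finger_force: 59.9
```

```bash
python3 st.py
```

```text
t 9.58 pos [565.71  11.44  79.22] Ftool [-0.06  1.31 -2.73] Mtool [-0.383 -0.128 -0.044] 7.02
```

Request:
{"api": "apply_moves", "payload": {
  "linear": [
    [0,0.01,0.03],
    [0,0.01,0.06],
    [0,0.01,0.1],
    [0,0.01,0.12],
    [0,0.01,0.12],
    [0,0.01,0.12]
  ],
  "dr": [
    [0,0,0],
    [0,0,0],
    [0,0,0],
    [0,0,0],
    [0,0,0],
    [0,0,0]
  ]
}}

```text
t: 10.08
tool_pos: [565.8, 11.6, 76.4]
orientation: [0.0, -0.081, 0.997, -0.0]
wrist_force: [0.9, 1.0, 6.2]
grip_width: 6.9
finger_force: 60.4
```

```bash
python3 st.py
```

```text
t 10.08 pos [565.82  11.6   76.4 ] Ftool [-1.09  0.86 -6.17] Mtool [-0.188 -0.027  0.042] 6.85
```

Request:
{"api": "apply_moves", "payload": {
  "linear": [
    [0,0.01,0.03],
    [0,0.01,0.07],
    [0,0.01,0.11],
    [0,0.01,0.15],
    [0,0.01,0.18],
    [0,0.01,0.2],
    [0,0.01,0.2],
    [0,0.01,0.2]
  ],
  "dr": [
    [0,0,0],
    [0,0,0],
    [0,0,0],
    [0,0,0],
    [0,0,0],
    [0,0,0],
    [0,0,0],
    [0,0,0]
  ]
}}

```text
t: 10.75
tool_pos: [565.8, 11.8, 71.2]
orientation: [0.0, -0.081, 0.997, -0.0]
wrist_force: [1.0, -0.2, 4.2]
grip_width: 6.7
finger_force: 60.1
```

```bash
python3 st.py
```

```text
t 10.75 pos [565.78  11.81  71.23] Ftool [-0.94 -0.32 -4.19] Mtool [ 0.022 -0.227 -0.019] 6.65
```

Centred; continue down.

Request:
{"api": "apply_moves", "payload": {
  "linear": [
    [0,0,0.04],
    [0,0,0.08],
    [0,0,0.12],
    [0,0,0.16],
    [0,0,0.2],
    [0,0,0.24],
    [0,0,0.24],
    [0,0,0.24]
  ],
  "dr": [
    [0,0,0],
    [0,0,0],
    [0,0,0],
    [0,0,0],
    [0,0,0],
    [0,0,0],
    [0,0,0],
    [0,0,0]
  ]
}}

```text
t: 11.42
tool_pos: [565.6, 11.9, 65.1]
orientation: [0.0, -0.081, 0.997, -0.0]
wrist_force: [1.5, -0.9, 3.1]
grip_width: 6.9
finger_force: 59.9
```

```bash
python3 st.py
```

```text
t 11.42 pos [565.64  11.88  65.09] Ftool [-1.32 -1.13 -3.12] Mtool [ 0.095 -0.265  0.006] 6.91
```

Request:
{"api": "apply_moves", "payload": {
  "linear": [
    [0,-0.005,0.03],
    [0,-0.005,0.06],
    [0,-0.005,0.09],
    [0,-0.005,0.12],
    [0,-0.005,0.12],
    [0,-0.005,0.12]
  ],
  "dr": [
    [0,0,0],
    [0,0,0],
    [0,0,0],
    [0,0,0],
    [0,0,0],
    [0,0,0]
  ]
}}

```text
t: 11.92
tool_pos: [565.6, 11.9, 62.1]
orientation: [0.0, -0.081, 0.997, -0.0]
wrist_force: [0.9, 0.1, 4.1]
grip_width: 6.9
finger_force: 60.1
```

```bash
python3 st.py
```

```text
t 11.92 pos [565.58  11.86  62.09] Ftool [-0.87 -0.09 -4.09] Mtool [-0.004 -0.223 -0.02 ] 6.93
```

Request:
{"api": "apply_moves", "payload": {
  "linear": [
    [0,0,0.02],
    [0,0,0.04],
    [0,0,0.06],
    [0,0,0.06],
    [0,0,0.06]
  ],
  "dr": [
    [0,0,0],
    [0,0,0],
    [0,0,0],
    [0,0,0],
    [0,0,0]
  ]
}}

```text
t: 12.33
tool_pos: [565.6, 11.8, 60.6]
orientation: [0.0, -0.081, 0.997, -0.0]
wrist_force: [1.2, -0.5, 4.9]
grip_width: 7.0
finger_force: 60.2
```

```bash
python3 st.py
```

```text
t 12.33 pos [565.56  11.84  60.65] Ftool [-1.11 -0.65 -4.87] Mtool [ 0.073 -0.146 -0.022] 7.04
```

Request:
{"api": "apply_moves", "payload": {
  "linear": [
    [0,0,0.02],
    [0,0,0.04],
    [0,0,0.04],
    [0,0,0.04]
  ],
  "dr": [
    [0,0,0],
    [0,0,0],
    [0,0,0],
    [0,0,0]
  ]
}}

```text
t: 12.67
tool_pos: [565.5, 11.9, 59.6]
orientation: [0.0, -0.081, 0.997, -0.0]
wrist_force: [0.4, -0.2, 5.2]
grip_width: 7.0
finger_force: 60.2
```

```bash
python3 st.py
```

```text
t 12.67 pos [565.53  11.88  59.6 ] Ftool [-0.42 -0.23 -5.21] Mtool [ 0.02  -0.137 -0.012] 7.03
```

Request:
{"api": "apply_moves", "payload": {
  "linear": [
    [0,0,0.02],
    [0,0,0.04],
    [0,0,0.04],
    [0,0,0.04]
  ],
  "dr": [
    [0,0,0],
    [0,0,0],
    [0,0,0],
    [0,0,0]
  ]
}}

```text
t: 13.0
tool_pos: [565.5, 11.9, 58.6]
orientation: [0.0, -0.081, 0.997, -0.0]
wrist_force: [0.7, -0.4, 4.8]
grip_width: 7.0
finger_force: 60.2
```

```bash
python3 st.py
```

```text
t 13.0 pos [565.51  11.86  58.62] Ftool [-0.59 -0.54 -4.78] Mtool [ 0.061 -0.181  0.024] 6.98
```

Request:
{"api": "apply_moves", "payload": {
  "linear": [
    [0,0,0.02],
    [0,0,0.04],
    [0,0,0.04],
    [0,0,0.04]
  ],
  "dr": [
    [0,0,0],
    [0,0,0],
    [0,0,0],
    [0,0,0]
  ]
}}

```text
t: 13.33
tool_pos: [565.5, 11.9, 57.8]
orientation: [0.0, -0.081, 0.997, -0.0]
wrist_force: [-0.8, 0.5, 8.3]
grip_width: 7.1
finger_force: 60.8
```

```bash
python3 st.py
```

```text
t 13.33 pos [565.53  11.88  57.85] Ftool [ 0.66  0.6  -8.34] Mtool [-0.014  0.148 -0.065] 7.12
```

Request:
{"api": "apply_moves", "payload": {
  "linear": [
    [0,0,0.02],
    [0,0,0.02],
    [0,0,0.02],
    [0,0,0.02]
  ],
  "dr": [
    [0,0,0],
    [0,0,0],
    [0,0,0],
    [0,0,0]
  ]
}}

```text
t: 13.67
tool_pos: [565.6, 11.8, 57.9]
orientation: [0.0, -0.081, 0.997, -0.0]
wrist_force: [-3.2, -0.4, 16.9]
grip_width: 7.0
finger_force: 62.1
```

```bash
python3 st.py
```

```text
t 13.67 pos [565.59  11.85  57.85] Ftool [  3.21   0.14 -16.92] Mtool [-0.089  0.657 -0.035] 6.97
```

Request:
{"api": "apply_moves", "payload": {
  "linear": [
    [0,0,-0.01],
    [0,0,-0.01],
    [0,0,-0.01],
    [0,0,-0.01],
    [0,0,-0.01],
    [0,0,-0.01],
    [0,0,-0.01],
    [0,0,-0.01]
  ],
  "dr": [
    [0,0,0],
    [0,0,0],
    [0,0,0],
    [0,0,0],
    [0,0,0],
    [0,0,0],
    [0,0,0],
    [0,0,0]
  ],
  "hand": 60
}}

```text
t: 14.33
tool_pos: [565.5, 11.9, 57.3]
orientation: [-0.0, -0.081, 0.997, 0.0]
wrist_force: [0.6, -0.8, 0.2]
grip_width: 51.1
finger_force: 0.0
```

Request:
{"api": "apply_moves", "payload": {
  "linear": [
    [0,0,-0.3],
    [0,0,-0.8],
    [0,0,-1.4],
    [0,0,-2.0],
    [0,0,-2.6],
    [0,0,-2.6],
    [0,0,-2.6]
  ],
  "dr": [
    [0,0,0],
    [0,0,0],
    [0,0,0],
    [0,0,0],
    [0,0,0],
    [0,0,0],
    [0,0,0]
  ]
}}

```text
t: 14.92
tool_pos: [565.9, 11.9, 123.2]
orientation: [0.001, -0.081, 0.997, -0.0]
wrist_force: [-0.6, 0.0, -0.4]
grip_width: 51.3
finger_force: 0.0
```

```bash
python3 st.py; python3 -c "
from h import *
s=robot.get_image('scene');np.savez('scene2.npz',**s)
a=np.deg2rad(9.28);M=np.array([[np.cos(a),np.sin(a)],[-np.sin(a),np.cos(a)]])
C=cloud(s).reshape(-1,3);q=(C[:,:2]-[565.5,11.9])@M.T
for x in range(-32,33,8):
  k=(abs(q[:,0]-x)<4)&(abs(q[:,1])<12)&(C[:,2]>74)&(C[:,2]<95)
  if k.sum():print(x,k.sum(),np.percentile(C[k,2],[50,90,97]).round(1))
cv2.imwrite('pics/s2.png',cv2.resize(s['color'][200:400,280:480,::-1],None,fx=3,fy=3))"
```

```text
t 14.92 pos [565.93  11.87 123.16] Ftool [0.59 0.11 0.44] Mtool [-0.006 -0.005 -0.009] 51.28
-32 1 [78.1 78.1 78.1]
-24 7 [85.1 86.2 86.3]
-16 22 [84.6 86.7 87.1]
-8 25 [84.6 87.7 88.6]
0 23 [85.2 87.7 89.3]
8 23 [84.4 88.1 88.5]
16 23 [85.4 87.9 89.1]
24 24 [84.6 86.8 87.8]
32 22 [82.2 88.1 88.4]
```

View pics/s2.png

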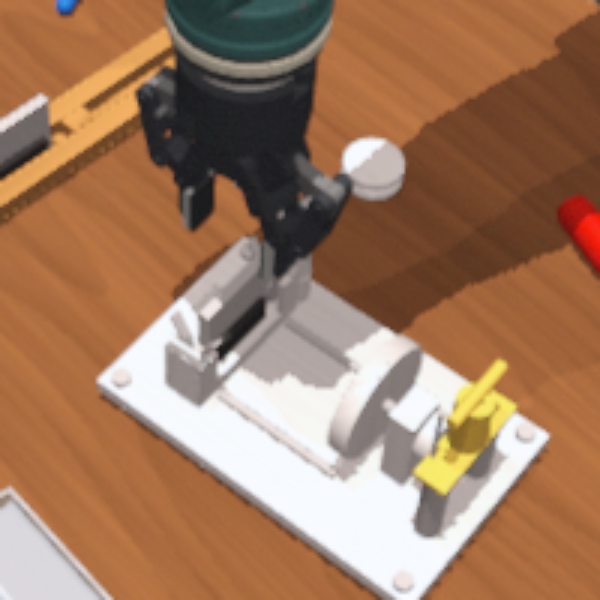

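Request:
{"api": "apply_moves", "payload": {
  "linear": [
    [0,0,0],
    [0,0,0],
    [0,0,0],
    [0,0,0],
    [0,0,0.4],
    [0,0,0.8],
    [0,0,1.1],
    [0,0,1.3],
    [0,0,1.34],
    [0,0,1.34],
    [0,0,1.34],
    [0,0,1.34]
  ],
  "dr": [
    [0,0,0],
    [0,0,0],
    [0,0,0],
    [0,0,0],
    [0,0,0],
    [0,0,0],
    [0,0,0],
    [0,0,0],
    [0,0,0],
    [0,0,0],
    [0,0,0],
    [0,0,0]
  ],
  "hand": 0
}}

```text
t: 15.97
tool_pos: [565.7, 11.9, 89.2]
orientation: [0.0, -0.081, 0.997, -0.0]
wrist_force: [0.7, -0.4, 0.3]
grip_width: -0.1
finger_force: 0.0
```

```bash
python3 st.py
```

```text
t 15.97 pos [565.72  11.89  89.19] Ftool [-0.63 -0.48 -0.3 ] Mtool [ 0.01   0.068 -0.038] -0.06
```

Request:
{"api": "apply_moves", "payload": {
  "linear": [
    [0,0,0.04],
    [0,0,0.08],
    [0,0,0.1],
    [0,0,0.1],
    [0,0,0.1]
  ],
  "dr": [
    [0,0,0],
    [0,0,0],
    [0,0,0],
    [0,0,0],
    [0,0,0]
  ]
}}

```text
t: 16.38
tool_pos: [565.7, 11.9, 86.8]
orientation: [0.0, -0.081, 0.997, -0.0]
wrist_force: [-1.8, 0.3, 6.0]
grip_width: 0.1
finger_force: 2.9
```

```bash
python3 st.py
```

```text
t 16.38 pos [565.67  11.85  86.78] Ftool [ 1.73  0.54 -6.01] Mtool [ 0.017  0.287 -0.027] 0.11
```

Request:
{"api": "apply_moves", "payload": {
  "linear": [
    [0,0,0.02],
    [0,0,0.03],
    [0,0,0.03],
    [0,0,0.03]
  ],
  "dr": [
    [0,0,0],
    [0,0,0],
    [0,0,0],
    [0,0,0]
  ]
}}

```text
t: 16.72
tool_pos: [565.8, 11.8, 86.7]
orientation: [0.001, -0.081, 0.997, -0.0]
wrist_force: [-4.8, -0.3, 16.2]
grip_width: -0.1
finger_force: 7.8
```

```bash
python3 st.py
```

```text
t 16.72 pos [565.76  11.82  86.69] Ftool [  4.81   0.49 -16.23] Mtool [-0.13   0.931 -0.021] -0.08
```

Request:
{"api": "apply_moves", "payload": {
  "linear": [
    [0,0,-0.1],
    [0,0,-0.6],
    [0,0,-1.4],
    [0,0,-2.2],
    [0,0,-2.8],
    [0,0,-2.8],
    [0,0,-2.8]
  ],
  "dr": [
    [0,0,0],
    [0,0,0],
    [0,0,0],
    [0,0,0],
    [0,0,0],
    [0,0,0],
    [0,0,0]
  ]
}}

```text
t: 17.3
tool_pos: [565.8, 11.9, 155.9]
orientation: [0.001, -0.081, 0.997, -0.0]
wrist_force: [0.6, -0.6, 0.4]
grip_width: 0.3
finger_force: 0.0
```

```bash
python3 st.py; python3 -c "
from h import *
a=np.deg2rad(9.28);M=np.array([[np.cos(a),np.sin(a)],[-np.sin(a),np.cos(a)]])
for n in('top0','scene0'):
  d=load(n+'.npz');C=cloud(d).reshape(-1,3);q=(C[:,:2]-[552,80])@M.T
  k=(abs(q[:,0]+60)<40)&(abs(q[:,1]+90)<50)&(C[:,2]>104)
  print(n,k.sum(),'pin',q[k].mean(0),np.percentile(q[k],[5,95],axis=0).tolist(),C[k,:2].mean(0),np.percentile(C[k,2],[50,95]))
  k=(abs(q[:,0]+60)<40)&(abs(q[:,1]+90)<50)&(C[:,2]>91)&(C[:,2]<100)
  print(' arm',cv2.minAreaRect(q[k].astype(np.float32)))
"
```

```text
t 17.3 pos [565.83  11.88 155.93] Ftool [-0.5  -0.72 -0.43] Mtool [ 0.095 -0.024 -0.046] 0.29
top0 32 pin [ -67.60800047 -104.2328216 ] [[-71.66510264617828, -109.67182769887675], [-63.36795558870391, -100.76816893343859]] [502.08536389 -33.77105048] [120.87002774 123.27042878]
 arm ((-62.898189544677734, -84.73094177246094), (63.8021354675293, 24.070276260375977), 77.34869384765625)
scene0 46 pin [ -63.89279407 -101.07550084] [[-68.54488894453343, -106.3189055355286], [-59.99682900744152, -98.1280830223887]] [505.24279847 -30.05594082] [114.56151157 122.52220726]
 arm ((-60.70892333984375, -82.85285949707031), (66.63020324707031, 25.829727172851562), 78.81843566894531)
```

```bash
cat > k.py <<'E'
from h import *
a=np.deg2rad(9.28);Rw=np.array([[np.cos(a),-np.sin(a)],[np.sin(a),np.cos(a)]])
PV=np.array([-58.1,-64.2])
def W(th,r=42.): return np.array([552,80])+Rw@(PV+r*np.array([np.sin(th),-np.cos(th)]))
def yaw(th): return np.rad2deg(th)+9.28
E
python3 -c "
from k import *
print(W(-.2),W(0),robot.observe()['joint_positions'])
p=W(-.2); delta([p[0],p[1],150],yaw(-.2))"
```

```text
[503.41623853 -34.69854822] [511.78615016 -34.17922876] [-1.22978945e-01  3.63967498e-01 -1.06162715e-01  1.09939831e+00
  4.19423581e-06 -2.85195902e-01]
pos [565.83  11.88 155.93] F [ 0.61 -0.63  0.43] lin [ 2.765 -1.435  0.234] dr [-1.1000e-03  8.0000e-04 -1.3705e+00]
```

Request:
{"api": "apply_moves", "payload": {
  "linear": [
    [0.5,-0.2,0],
    [1.0,-0.5,0],
    [1.5,-0.8,0],
    [2.0,-1.1,0],
    [2.5,-1.3,0],
    [2.76,-1.43,0],
    [2.76,-1.43,0],
    [2.76,-1.43,0],
    [2.76,-1.43,0],
    [2.76,-1.43,0],
    [2.76,-1.43,0],
    [2.76,-1.43,0]
  ],
  "dr": [
    [0,0,0.1],
    [0,0,0.2],
    [0,0,0.3],
    [0,0,0.4],
    [0,0,0.5],
    [0,0,0.6],
    [0,0,0.7],
    [0,0,0.8],
    [0,0,0.9],
    [0,0,1.0],
    [0,0,1.1],
    [0,0,1.2]
  ],
  "hand": 28
}}

```text
t: 18.3
tool_pos: [502.6, -34.4, 154.4]
orientation: [-0.001, 0.498, 0.867, -0.0]
wrist_force: [-0.6, 0.4, -0.4]
grip_width: 23.8
finger_force: 0.0
```

Request:
{"api": "apply_moves", "payload": {
  "linear": [
    [0,0,0],
    [0,0,0],
    [0,0,0],
    [0,0,0],
    [0,0,0],
    [0,0,0],
    [0,0,0]
  ],
  "dr": [
    [0,0,0.1],
    [0,0,0.2],
    [0,0,0.3],
    [0,0,0.4],
    [0,0,0.5],
    [0,0,0.57],
    [0,0,0.57]
  ]
}}

```text
t: 18.88
tool_pos: [502.6, -34.4, 154.5]
orientation: [-0.001, 0.721, 0.693, -0.0]
wrist_force: [-0.8, -0.3, -0.1]
grip_width: 24.0
finger_force: 0.0
```

```bash
python3 -c "
from k import *
p=W(-.2); delta([p[0],p[1],99],yaw(-.2))
for n in('top','scene'):
  d=robot.get_image(n);cv2.imwrite('pics/k_'+n+'.png',cv2.resize(d['color'][190:310,330:430,::-1] if n=='scene' else d['color'][210:330,230:330,::-1],None,fx=4,fy=4))
cv2.imwrite('pics/k.png',np.hstack([cv2.imread('pics/k_top.png'),cv2.imread('pics/k_scene.png')]))"
```

```text
pos [502.61 -34.38 154.51] F [-0.84 -0.34 -0.08] lin [-0.012  0.036  2.22 ] dr [-0.0016 -0.0003 -0.0023]
```

View pics/k.png

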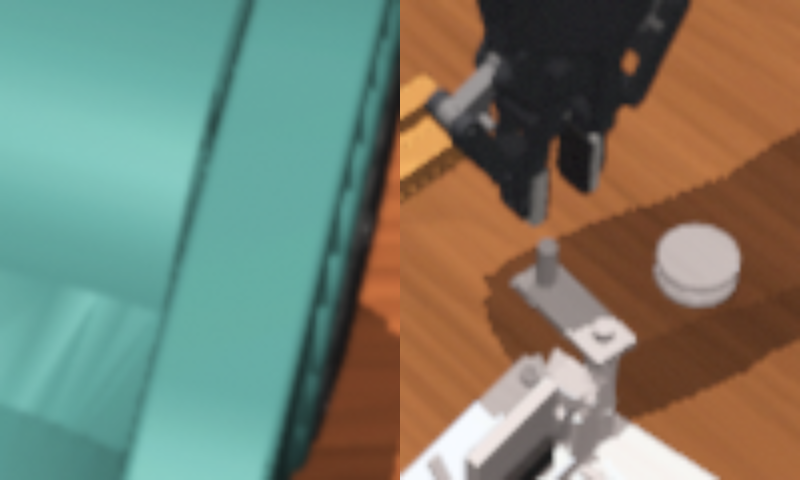

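Request:
{"api": "apply_moves", "payload": {
  "linear": [
    [0,0.03,0.3],
    [0,0.03,0.7],
    [0,0.03,1.1],
    [0,0.03,1.3],
    [0,0.03,1.45],
    [0,0.03,1.6],
    [0,0.03,1.6],
    [0,0.03,1.6]
  ],
  "dr": [
    [0,0,0],
    [0,0,0],
    [0,0,0],
    [0,0,0],
    [0,0,0],
    [0,0,0],
    [0,0,0],
    [0,0,0]
  ]
}}

```text
t: 19.65
tool_pos: [504.0, -34.6, 115.6]
orientation: [0.0, 0.72, 0.694, 0.0]
wrist_force: [0.1, -0.7, 0.1]
grip_width: 24.0
finger_force: 0.0
```

```bash
python3 -c "
from k import *
p=W(-.2); delta([p[0],p[1],99],yaw(-.2))"
```

```text
pos [503.97 -34.56 115.65] F [ 0.06 -0.71  0.09] lin [-0.006 -0.022  0.666] dr [0.     0.     0.0013]
```

No contact; down to 100 and narrow the cage.

Request:
{"api": "apply_moves", "payload": {
  "linear": [
    [0,-0.02,0.2],
    [0,-0.02,0.4],
    [0,-0.02,0.6],
    [0,-0.02,0.62],
    [0,-0.02,0.62],
    [0,-0.02,0.62]
  ],
  "dr": [
    [0,0,0],
    [0,0,0],
    [0,0,0],
    [0,0,0],
    [0,0,0],
    [0,0,0]
  ]
}}

```text
t: 20.15
tool_pos: [503.4, -34.5, 100.1]
orientation: [-0.0, 0.72, 0.694, -0.0]
wrist_force: [-0.2, -0.4, -0.4]
grip_width: 23.7
finger_force: 0.0
```

Request:
{"api": "apply_moves", "payload": {
  "linear": [
    [0,0,0],
    [0,0,0],
    [0,0,0],
    [0,0,0],
    [0,0,0],
    [0,0,0]
  ],
  "dr": [
    [0,0,0],
    [0,0,0],
    [0,0,0],
    [0,0,0],
    [0,0,0],
    [0,0,0]
  ],
  "hand": 17
}}

```text
t: 20.65
tool_pos: [503.4, -34.5, 100.1]
orientation: [0.0, 0.72, 0.694, 0.0]
wrist_force: [0.5, 0.4, 0.1]
grip_width: 14.1
finger_force: 0.0
```

```bash
python3 st.py; python3 -c "
from k import *
o=robot.observe();q=o['orientation'];M=R.from_quat([q[1],q[2],q[3],q[0]])
for th in np.arange(0,1.7,.1):
  p=W(th); d=M.inv().apply(np.array([p[0]-o['tool_pos'][0],p[1]-o['tool_pos'][1],0]))/25
  print(round(th,1),d.round(2)[:2],'dr',round(-(th+.2),2))"
```

```text
t 20.65 pos [503.42 -34.52 100.13] Ftool [ 0.39  0.48 -0.11] Mtool [ 0.006 -0.017  0.037] 14.14
0.0 [0.03 0.33] dr -0.2
0.1 [0.07 0.5 ] dr -0.3
0.2 [0.12 0.65] dr -0.4
0.3 [0.2  0.81] dr -0.5
0.4 [0.29 0.95] dr -0.6
0.5 [0.39 1.08] dr -0.7
0.6 [0.5  1.21] dr -0.8
0.7 [0.63 1.32] dr -0.9
0.8 [0.76 1.41] dr -1.0
0.9 [0.91 1.5 ] dr -1.1
1.0 [1.06 1.57] dr -1.2
1.1 [1.22 1.62] dr -1.3
1.2 [1.39 1.66] dr -1.4
1.3 [1.55 1.68] dr -1.5
1.4 [1.72 1.68] dr -1.6
1.5 [1.89 1.67] dr -1.7
1.6 [2.05 1.64] dr -1.8
```

Request:
{"api": "apply_moves", "payload": {
  "linear": [
    [0,0.08,0],
    [0.01,0.16,0],
    [0.02,0.25,0],
    [0.03,0.33,0],
    [0.05,0.42,0],
    [0.07,0.5,0],
    [0.1,0.58,0],
    [0.12,0.65,0],
    [0.16,0.73,0],
    [0.2,0.81,0],
    [0.24,0.88,0],
    [0.29,0.95,0]
  ],
  "dr": [
    [0,0,-0.05],
    [0,0,-0.1],
    [0,0,-0.15],
    [0,0,-0.2],
    [0,0,-0.25],
    [0,0,-0.3],
    [0,0,-0.35],
    [0,0,-0.4],
    [0,0,-0.45],
    [0,0,-0.5],
    [0,0,-0.55],
    [0,0,-0.6]
  ]
}}

```text
t: 21.65
tool_pos: [527.4, -28.3, 100.1]
orientation: [-0.0, 0.482, 0.876, -0.0]
wrist_force: [-1.2, -2.1, 0.3]
grip_width: 14.1
finger_force: 0.8
```

```bash
python3 st.py; python3 -c "
from k import *
o=robot.observe();q=o['orientation'];M=R.from_quat([q[1],q[2],q[3],q[0]])
for th in np.arange(.4,1.7,.1):
  p=W(th); d=M.inv().apply(np.array([p[0]-o['tool_pos'][0],p[1]-o['tool_pos'][1],0]))/25
  print(round(th,1),d.round(2)[:2],'dr',round(-(th-.4),2))"
```

```text
t 21.65 pos [527.39 -28.3  100.07] Ftool [-1.12 -2.16 -0.29] Mtool [ 0.235 -0.283 -0.036] 14.12
0.4 [0. 0.] dr -0.0
0.5 [0.01 0.17] dr -0.1
0.6 [0.03 0.33] dr -0.2
0.7 [0.07 0.5 ] dr -0.3
0.8 [0.13 0.66] dr -0.4
0.9 [0.2  0.81] dr -0.5
1.0 [0.29 0.95] dr -0.6
1.1 [0.39 1.08] dr -0.7
1.2 [0.51 1.21] dr -0.8
1.3 [0.63 1.32] dr -0.9
1.4 [0.77 1.42] dr -1.0
1.5 [0.91 1.5 ] dr -1.1
1.6 [1.07 1.57] dr -1.2
```

Pin is being pushed with about 2 N. Continue.

Request:
{"api": "apply_moves", "payload": {
  "linear": [
    [0,0.08,0],
    [0.01,0.17,0],
    [0.02,0.25,0],
    [0.03,0.33,0],
    [0.05,0.42,0],
    [0.07,0.5,0],
    [0.1,0.58,0],
    [0.13,0.66,0],
    [0.16,0.73,0],
    [0.2,0.81,0],
    [0.24,0.88,0],
    [0.29,0.95,0]
  ],
  "dr": [
    [0,0,-0.05],
    [0,0,-0.1],
    [0,0,-0.15],
    [0,0,-0.2],
    [0,0,-0.25],
    [0,0,-0.3],
    [0,0,-0.35],
    [0,0,-0.4],
    [0,0,-0.45],
    [0,0,-0.5],
    [0,0,-0.55],
    [0,0,-0.6]
  ]
}}

```text
t: 22.65
tool_pos: [543.7, -9.5, 100.1]
orientation: [0.0, 0.201, 0.98, -0.0]
wrist_force: [0.7, -2.4, 0.8]
grip_width: 14.7
finger_force: 0.8
```

```bash
python3 st.py; python3 -c "
from k import *
o=robot.observe();q=o['orientation'];M=R.from_quat([q[1],q[2],q[3],q[0]])
for th in np.arange(1.,1.7,.1):
  p=W(th); d=M.inv().apply(np.array([p[0]-o['tool_pos'][0],p[1]-o['tool_pos'][1],0]))/25
  print(round(th,1),d.round(2)[:2],'dr',round(-(th-1),2))"
```

```text
t 22.65 pos [543.75  -9.51 100.1 ] Ftool [-1.58 -1.93 -0.8 ] Mtool [ 0.289 -0.255 -0.045] 14.72
1.0 [ 0.01 -0.  ] dr -0.0
1.1 [0.02 0.17] dr -0.1
1.2 [0.04 0.33] dr -0.2
1.3 [0.08 0.5 ] dr -0.3
1.4 [0.14 0.65] dr -0.4
1.5 [0.21 0.81] dr -0.5
1.6 [0.3  0.95] dr -0.6
```

Request:
{"api": "apply_moves", "payload": {
  "linear": [
    [0.01,0.08,0],
    [0.02,0.17,0],
    [0.03,0.25,0],
    [0.04,0.33,0],
    [0.06,0.42,0],
    [0.08,0.5,0],
    [0.11,0.58,0],
    [0.14,0.65,0],
    [0.17,0.73,0],
    [0.21,0.81,0],
    [0.21,0.81,0],
    [0.21,0.81,0]
  ],
  "dr": [
    [0,0,-0.05],
    [0,0,-0.1],
    [0,0,-0.15],
    [0,0,-0.2],
    [0,0,-0.25],
    [0,0,-0.3],
    [0,0,-0.35],
    [0,0,-0.4],
    [0,0,-0.45],
    [0,0,-0.5],
    [0,0,-0.5],
    [0,0,-0.5]
  ]
}}

```text
t: 23.65
tool_pos: [546.8, 11.4, 100.1]
orientation: [-0.0, -0.045, 0.999, 0.0]
wrist_force: [0.3, 0.2, -0.0]
grip_width: 14.5
finger_force: 0.0
```

```bash
python3 st.py
```

```text
t 23.65 pos [546.83  11.39 100.08] Ftool [-0.33  0.13  0.04] Mtool [0.007 0.021 0.025] 14.48
```

Request:
{"api": "apply_moves", "payload": {
  "linear": [
    [0.01,0.04,0],
    [0.01,0.08,0],
    [0.02,0.12,0],
    [0.02,0.12,0]
  ],
  "dr": [
    [0,0,-0.03],
    [0,0,-0.06],
    [0,0,-0.08],
    [0,0,-0.08]
  ]
}}

```text
t: 23.98
tool_pos: [546.1, 14.2, 100.1]
orientation: [0.0, -0.086, 0.996, -0.0]
wrist_force: [1.6, -1.2, 0.1]
grip_width: 14.5
finger_force: 0.5
```

```bash
python3 st.py
```

```text
t 23.98 pos [546.15  14.22 100.13] Ftool [-1.37 -1.42 -0.13] Mtool [ 0.228 -0.146  0.015] 14.55
```

Request:
{"api": "apply_moves", "payload": {
  "linear": [
    [0,0.03,0],
    [0,0.06,0],
    [0,0.06,0]
  ],
  "dr": [
    [0,0,0],
    [0,0,0],
    [0,0,0]
  ]
}}

```text
t: 24.23
tool_pos: [545.9, 15.8, 100.1]
orientation: [0.0, -0.086, 0.996, 0.0]
wrist_force: [1.1, -1.3, -0.6]
grip_width: 14.8
finger_force: 0.5
```

```bash
python3 st.py
```

```text
t 24.23 pos [545.86  15.82 100.12] Ftool [-0.85 -1.49  0.6 ] Mtool [ 0.165 -0.168  0.023] 14.76
```

Request:
{"api": "apply_moves", "payload": {
  "linear": [
    [0,0.03,0],
    [0,0.06,0],
    [0,0.06,0]
  ],
  "dr": [
    [0,0,0],
    [0,0,0],
    [0,0,0]
  ]
}}

```text
t: 24.48
tool_pos: [545.5, 17.3, 100.1]
orientation: [0.0, -0.086, 0.996, 0.0]
wrist_force: [0.5, -1.3, 0.5]
grip_width: 14.5
finger_force: 0.4
```

```bash
python3 st.py
```

```text
t 24.48 pos [545.52  17.34 100.12] Ftool [-0.33 -1.33 -0.55] Mtool [ 0.211 -0.162  0.052] 14.49
```

Request:
{"api": "apply_moves", "payload": {
  "linear": [
    [0,0.03,0],
    [0,0.05,0],
    [0,0.05,0]
  ],
  "dr": [
    [0,0,0],
    [0,0,0],
    [0,0,0]
  ]
}}

```text
t: 24.73
tool_pos: [545.4, 18.0, 100.1]
orientation: [0.0, -0.086, 0.996, -0.001]
wrist_force: [1.1, -4.8, -0.1]
grip_width: 14.2
finger_force: 2.7
```

```bash
python3 st.py
```

```text
t 24.73 pos [545.44  18.   100.14] Ftool [-0.3  -4.97  0.07] Mtool [ 1.    -0.096  0.013] 14.19
```

Request:
{"api": "apply_moves", "payload": {
  "linear": [
    [0,-0.06,0],
    [0,-0.06,0],
    [0,-0.06,-0.3],
    [0,-0.06,-0.8],
    [0,-0.06,-1.4],
    [0,-0.06,-2.2],
    [0,-0.06,-3.0],
    [0,-0.06,-3.6],
    [0,-0.06,-4],
    [0,-0.06,-4],
    [0,-0.06,-4]
  ],
  "dr": [
    [0,0,0],
    [0,0,0],
    [0,0,0],
    [0,0,0],
    [0,0,0],
    [0,0,0],
    [0,0,0],
    [0,0,0],
    [0,0,0],
    [0,0,0],
    [0,0,0]
  ],
  "hand": 19
}}

```text
t: 25.65
tool_pos: [545.7, 17.1, 200.4]
orientation: [0.0, -0.086, 0.996, 0.0]
wrist_force: [0.3, 0.2, 0.3]
grip_width: 15.9
finger_force: 0.0
```

Request:
{"api": "apply_moves", "payload": {
  "linear": [
    [0,-1,0],
    [0,-2,0],
    [0,-3,0],
    [0,-4.5,0],
    [0,-6,0],
    [0,-6,0],
    [0,-6,0],
    [0,-6,0]
  ],
  "dr": [
    [0,0,0],
    [0,0,0],
    [0,0,0],
    [0,0,0],
    [0,0,0],
    [0,0,0],
    [0,0,0],
    [0,0,0]
  ]
}}

```text
t: 26.32
tool_pos: [570.8, -130.5, 199.3]
orientation: [-0.001, -0.086, 0.996, 0.0]
wrist_force: [-0.4, 1.4, -0.7]
grip_width: 16.5
finger_force: 0.0
```

```bash
python3 st.py; python3 -c "
from h import *
s=robot.get_image('scene')
cv2.imwrite('pics/end.png',cv2.resize(s['color'][150:400,250:500,::-1],None,fx=2.4,fy=2.4))"
```

```text
t 26.32 pos [ 570.81 -130.51  199.26] Ftool [0.2  1.48 0.72] Mtool [-0.044 -0.009  0.03 ] 16.45
```

View pics/end.png

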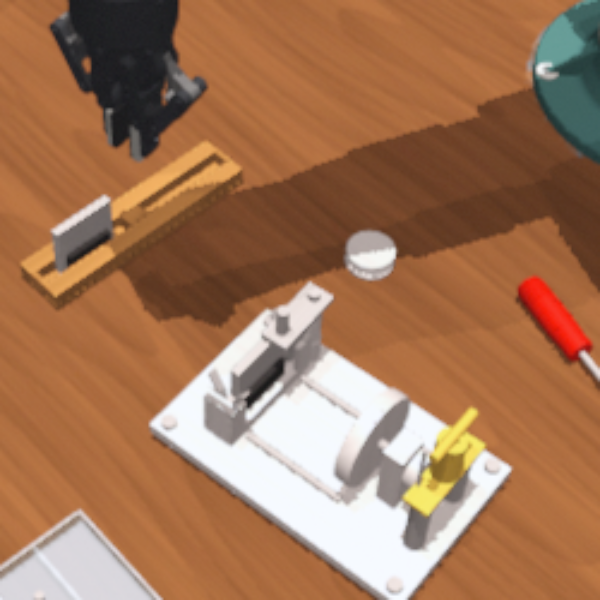

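The picture shows the keeper arm over the pad, its pin at about (282, 318) and its pivot at (315, 292). The lining faces the flywheel, and the plain pad is still in the rack.

```bash
python3 -c "
from bench import robot
print(robot.sign_off())"
```

```text
the job is handed in; nothing more can be done
None
```

The eared pad is home in the bracket with its lining towards the flywheel, the keeper is swung round over it to its stop, and the job is handed in at about 26 s; no verdict came back at hand-in.

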